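# Draw a dropped clamping ring out from under the guard

## Robot

A 6-joint arm with a two-finger parallel gripper is mounted at the origin on the work surface. World frame = base frame: x ahead of the robot, y to its left, z up, the work surface at z = 0. Lengths are in m, angles in rad, forces in N, time in s.
With the tool pointing down it reaches from about 0.25 to 0.8 m from the base axis. Payload 8.5 kg.
Tool frame: the origin (TCP) lies between the finger pads; the fingertips stand 17 mm ahead of it and the grasp point (between the pads) lies 2 mm behind it; z points along the fingers, y is the line along which they close (so a half turn about z gives the same grasp; the last joint's range is limited). The gripper opens to 85 mm and grips with 20 to 120 N. Pads are 22 mm wide; open, the fingers measure 114 mm over their backs; the gripper's body (76 mm by 85 mm) begins 54 mm behind the grasp point. The pads swing forward as they close: fully open they stand 13 mm farther back than shut.
Start: joints at [1.325, 0.238, -0.013, 1.319, 0, 1.571], TCP at [0.128, 0.509, 0.248] pointing down, gripper open.
Joint ranges: [-2.66, 2.66], [-1.03, 1.9], [-1.14, 1.46], [-1.82, 2.27], [-1.45, 1.34], [-3.14, 3.14]. Speed limits (rad/s): [2.22, 2.22, 2.79, 3.14, 3.14, 3.14].

## Interface

Orientations are given as a unit quaternion [w, x, y, z].
In Python, from station import arm gives the robot as it stands. The module is installed in compiled form; this text tells all that it offers.
- The arm moves only by the shell command python3 -m handwheel 'ROWS' [FORCE]. ROWS is JSON, a list of rows, each a list of 5 numbers: the closure, from 0 (fully open) to 1 (shut), then the shift along the tool's x, y, z in cm, then the turn about the tool's z in degrees. A call has 1 to 20 rows; each row shifts and turns the commanded pose from where the row before left it, along the tool's axes as they then stand; what a row does not reach is not made up. A row lasts 1/10 s, in which the tool goes at most 50 mm and 8.59 degrees, less where a joint would pass 70% of its speed; a pose out of reach is approached as far as the arm can. A call is refused whole if a number of a shift passes 5 or a number of a turn 8.59, either way. A call with a gripper value outside its range is refused whole. The fingers move at their own pace and stop on an object; FORCE is the grip in N (left out, the last holds). Time passes only in rows, so rows that do not move let the fingers close. It gives the time, the measured TCP pose, the force, the opening and the grip force at its end, in the units of the state.
- arm.sense(): the state, without advancing time (a new reading comes with each control period).
- arm.get_image(name): name is "scene" or "top" or "wrist"; returns a dict with "image" (384x512x3 uint8, red, green, blue), "fx", "fy", "cx", "cy" (pixels), "k1" (the pictures are not rectified: a ray, as slopes to the right and down, at radius r is drawn at 1 + k1 r^2 times it, then the intrinsics apply), "R" (3x3) and "t" (3): a world point X has camera coordinates R X + t; the wrist camera has in their place "tool_from_camera" (4x4, takes a point from camera to tool coordinates, whose origin is the TCP and whose axes are the flange's). Camera axes: x right, y down, z forward; pixel columns grow to the right and rows downward; lengths in m; the calibration is good to about 2 mm. A picture is of the moment at which its call begins: read the wrist's pose just before it. There is no depth.
- arm.hand_in(): hands the job in; it is judged then, once.
Trained networks look in the newest picture that a camera, given by its name, has taken for a name from the list of things; names that differ only in an ending like _2 or _b are one class to them, and where a whole thing is asked for, a point or a joint stands for the part that bears it (a point fixed in the world has none). Each returns a list of dicts, best first, with "p" (0 to 1); they miss things now and then, are a little off and sometimes report something else, mostly with a low value. They report only what shows in the picture. A call takes as long as a camera call. They do not tell look-alikes from the thing itself.
- arm.boxes_of(camera, thing): "box" ([left, top, width, height] in pixels, round what is visible of it).
- arm.trace(camera, thing): "mask" (384x512 bool, what is visible of it) and "box" ([left, top, width, height] in pixels, round what is visible of it).
- arm.mark_of(camera, thing): "xy" ([column, row] in pixels: a listed point, or the origin of a listed thing).
The state is a dict: "t": time; "joint_positions": joint angles; "joint_vel": joint speeds; "joint_efforts": joint torques, N m; "ee_pos": TCP position; "eef_rot": TCP orientation; "wrist_force": force on the tool from outside, world axes, zero at the start; "moment": the same for the moment, N m; "gripper_width": opening from 0.0 (shut) to 1.0 (fully open); "gripper_force": force on a finger pad.
Only numpy, scipy, OpenCV 4.12 (cv2) and the standard library are available. Lean on these libraries where they do the work, as an engineer would, in place of code of your own. Each camera call takes 0.05 s, during which the arm holds its last target. There are 200 camera calls.

## Task

The pressure vessel's steel clamping ring has slid in under the fixed bar guard. Pick up the hooked rod, reach in under the guard, drop the hook into the ring, slide the ring out along the bench and pull it snug against both posts of the stop with a steady pull of 8 to 10 N held for a second, never over 13 N. Then unhook it, leaving it snug there, and stand the rod back on the open bench, hook well clear of the ring and the guard; touch the ring with the rod only, don't lift it, and don't knock the guard, the stop or the glassware and vessel near by.

Things in the scene. Friction and masses are not known exactly. Their poses are not given: they have to be found in the camera images.
- hook_rod: Hooked rod of 8 mm round steel, 0.25 kg, standing by itself: level shaft with its axis 50 mm up, bent straight down at the front into a hook pin and at the rear into a leg on an 80 mm wide cross foot. Black rubber grip sleeve 80 x 20 x 20 mm on the shaft. Origin: on the bench below the sleeve's centre; x along the shaft (hook pin at x = +200, rear leg and foot at x = -100 mm), z up.
- rod_grip (a point): Centre of the rubber sleeve, 50 mm above the rod's origin: where to pinch the rod from above, across its 20 mm width.
- hook_tip (a point): Lowest point of the hook pin, on its axis (level with the underside of the foot).
- ring: Flat steel clamping ring, outside 64, bore 36, thickness 12 mm, 0.14 to 0.28 kg, lying on the bench under the guard; sliding it takes 0.5 to 4 N. Origin: centre of its underside, z up. The 8 mm hook pin enters the bore from above; when pulling, the pin's axis sits 14 mm from the ring's centre, towards the pull.
- guard: Fixed steel guard: roof of thin bars 26 mm apart (seen through, no gripper passes) on four 12 mm posts, with sheet sides and back, open at its mouth; 230 mm wide between post centres, 200 deep, roof underside 95 and top 105 mm up. Origin: on the bench in the middle of the mouth; x points into the guard, z up, mouth posts at y = -115 and +115 mm.
- stop: Fixed low stop before the guard's mouth: two upright steel posts 12 mm thick, 16 high, joined by a 10 mm high aluminium bar behind. Origin: on the bench where the ring's centre is when it touches both posts; x points roughly to the guard; posts at x = -24, y = -29 and +29, back of bar at x = -46 mm. Rigid: each mm too far adds about 5 N, so feel for contact.
- vessel: Bystander: steel pressure vessel with lid and valves, 76 mm across, 144 mm high; origin under its centre.
- flask: Bystander: closed glass flask, 94 mm across, long neck, 200 mm high; origin under its centre.
- beaker: Bystander: white ceramic beaker, 68 mm across, 85 mm high; origin under its centre.
Not all that is in view belongs to the job. There is more than one size of the ring; the one meant has the size given above.

How it is judged:
By the outcome, as a careful person would: the job done as asked, in the order asked, and still so for the second after the job is handed in, with the robot touching nothing.
It also fails if it takes over 58 s, if anything falls off the work surface, if the arm or the gripper's body presses on something with over 40 N, if the wrist force passes 120 N, or if a joint passes its speed limit or range.

## Working session

There is one attempt and no reset: what is moved stays moved. The work goes in short steps, Python scripts to look and compute and a shell command to move; the robot and the scene stay as the last step left them, time stands still between calls to the robot, and variables do not carry over. Pictures are saved under pics/ and viewed, at most 11 in all, crops included, and the job is handed in when it is done.

```bash
mkdir -p pics; cat > h.py <<'E'
import numpy as np, cv2
from station import arm
def cam(name):
    s=arm.sense(); d=arm.get_image(name)
    if name=="wrist":
        w,x,y,z=s["eef_rot"]
        from scipy.spatial.transform import Rotation as Ro
        T=np.eye(4);T[:3,:3]=Ro.from_quat([x,y,z,w]).as_matrix();T[:3,3]=s["ee_pos"]
        W=T@np.array(d["tool_from_camera"]);R=W[:3,:3].T;d["R"]=R;d["t"]=-R@W[:3,3]
    d["R"]=np.array(d["R"]);d["t"]=np.array(d["t"]); return d
def ray(d,uv):
    x=np.array([(uv[0]-d["cx"])/d["fx"],(uv[1]-d["cy"])/d["fy"]]);p=x.copy()
    for _ in range(20): p=x/(1+d["k1"]*(p@p))
    v=d["R"].T@np.array([p[0],p[1],1]); return -d["R"].T@d["t"], v/np.linalg.norm(v)
def atz(d,uv,z):
    o,v=ray(d,uv); return o+v*(z-o[2])/v[2]
def proj(d,X):
    c=d["R"]@np.array(X)+d["t"];p=c[:2]/c[2];p=p*(1+d["k1"]*(p@p)); return np.array([p[0]*d["fx"]+d["cx"],p[1]*d["fy"]+d["cy"]])
def tri(rs):
    A=0;b=0
    for o,v in rs:
        M=np.eye(3)-np.outer(v,v);A=A+M;b=b+M@o
    X=np.linalg.solve(A,b); return X,[np.linalg.norm((np.eye(3)-np.outer(v,v))@(X-o)) for o,v in rs]
def save(d,f,crop=None,k=1):
    im=cv2.cvtColor(d["image"],cv2.COLOR_RGB2BGR)
    if crop: x,y,w,h=crop; im=im[y:y+h,x:x+w]
    cv2.imwrite("pics/"+f,cv2.resize(im,None,fx=k,fy=k,interpolation=cv2.INTER_CUBIC))
E
python3 - <<'E'
from h import *
np.set_printoptions(precision=4,suppress=True)
print(arm.sense())
D={}
for c in("scene","top","wrist"):
    D[c]=cam(c); 
    for n in("hook_rod","rod_grip","hook_tip","ring","guard","stop","vessel","flask","beaker"):
        m=arm.mark_of(c,n); print(c,n,[(round(float(q["p"]),2),np.round(q["xy"],1),atz(D[c],q["xy"],.05 if n=="rod_grip" else 0)[:2]) for q in m[:4]])
a=np.hstack([D["scene"]["image"],D["top"]["image"]])
for c in("scene","top"): save(D[c],c+".png",k=1.5)
E
```

```text
{'t': 0.0, 'joint_positions': array([ 1.325 ,  0.2388, -0.0142,  1.3192, -0.    ,  1.5708]), 'joint_vel': array([ 0.0008, -0.001 ,  0.0006, -0.0006,  0.0002,  0.001 ]), 'joint_efforts': array([  0.0029, -53.877 ,  34.6439,   0.0181,   0.0002,   0.    ]), 'ee_pos': array([0.1277, 0.5089, 0.2477]), 'eef_rot': array([-0.0001,  0.1226,  0.9925, -0.0007]), 'wrist_force': array([0.6167, 0.0035, 0.1488]), 'moment': array([-0.0199, -0.0098, -0.0513]), 'gripper_force': 0.0, 'gripper_width': 1.0034641299713252}
scene hook_rod [(0.79, array([206.1, 130.5]), array([ 0.4612, -0.2273]))]
scene rod_grip [(0.59, array([207.5, 115.3]), array([ 0.4563, -0.2214]))]
scene hook_tip [(0.64, array([274.5, 143.1]), array([ 0.3845, -0.0505])), (0.51, array([382.3, 226.6]), array([0.4604, 0.302 ]))]
scene ring [(0.72, array([384.5, 223.5]), array([0.4494, 0.3017])), (0.7, array([351. , 178.5]), array([0.3726, 0.1737]))]
scene guard [(0.94, array([350.9, 220.1]), array([0.488 , 0.2399])), (0.54, array([167.6, 205.7]), array([ 0.715 , -0.0992]))]
scene stop [(0.67, array([309.4, 204.5]), array([0.5079, 0.1438])
[... 728 characters left out ...]
69])), (0.59, array([229.8, 223.9]), array([0.4965, 0.1409])), (0.22, array([297.4, 265. ]), array([ 0.3794, -0.0472]))]
top stop [(0.71, array([231.9, 220.1]), array([0.5072, 0.1349])), (0.2, array([172.7, 240.8]), array([0.4512, 0.3034]))]
top vessel [(0.95, array([382.8, 142.3]), array([ 0.7243, -0.3037]))]
top flask [(0.66, array([253.3, 129.9]), array([0.769, 0.071]))]
top beaker [(0.97, array([313.1, 146. ]), array([ 0.7172, -0.1017])), (0.59, array([253.4, 134.3]), array([0.7557, 0.0709]))]
wrist hook_rod []
wrist rod_grip []
wrist hook_tip []
wrist ring [(0.85, array([ 89.6, 356.3]), array([0.3684, 0.1667]))]
wrist guard []
wrist stop []
wrist vessel []
wrist flask []
wrist beaker []
```

View pics/scene.png

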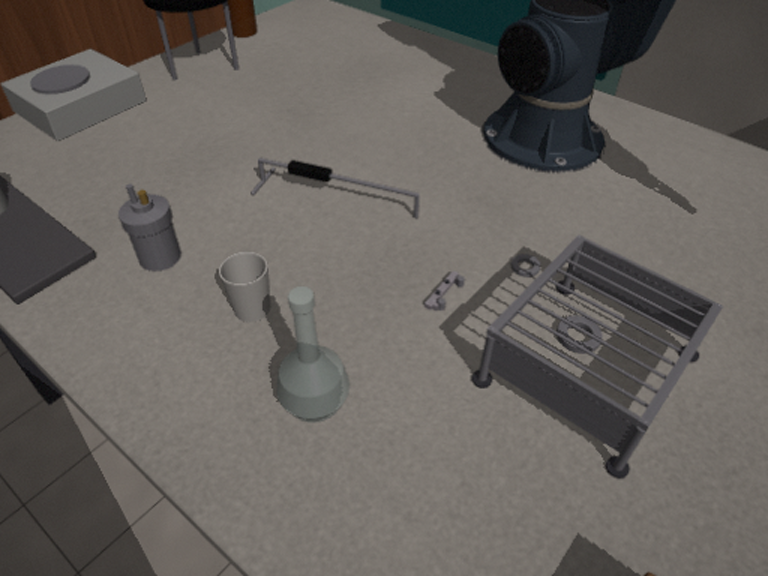

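View pics/top.png

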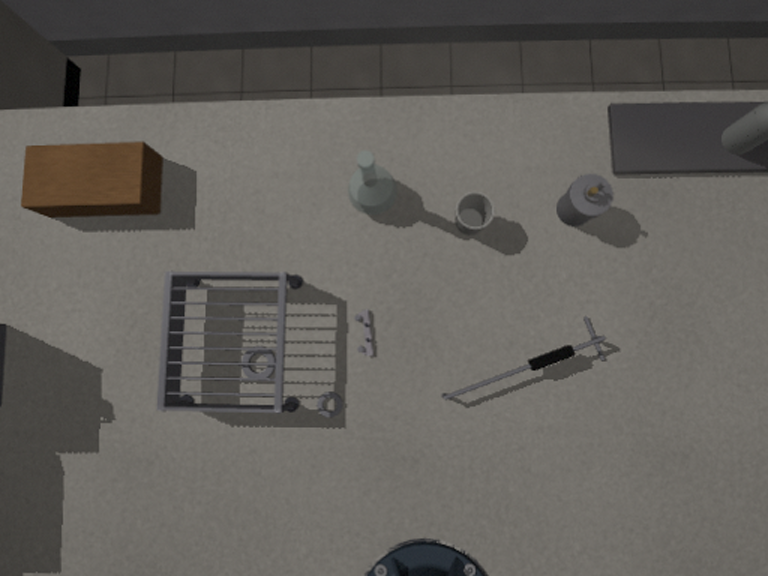

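Scene: hooked rod with sleeve at about (207,115), hook at about (278,140). Guard has its mouth toward the stop, which is at about (297,195). Two rings: one under the guard at scene (385,223)/top (173,242), and a smaller one outside by the mouth post at scene (351,178)/top (219,269). I'll measure both sizes and crop to confirm.

```bash
python3 - <<'E'
from h import *
np.set_printoptions(precision=4,suppress=True)
D={c:cam(c) for c in("scene","top")}
for n in("rod_grip","hook_tip","ring","stop","guard"):
    P={c:arm.mark_of(c,n) for c in D}
    for i in range(2 if n=="ring" else 1):
        a=P["scene"][i]["xy"]
        j=min(P["top"],key=lambda q:np.linalg.norm(atz(D["top"],q["xy"],0)[:2]-atz(D["scene"],a,0)[:2]))["xy"]
        print(n,a,j,tri([ray(D["scene"],a),ray(D["top"],j)]))
for c in D:
  for q in arm.trace(c,"ring")[:3]:
    ys,xs=np.nonzero(q["mask"]); pts=np.array([atz(D[c],(x,y),.012)[:2] for x,y in zip(xs,ys)]).astype(np.float32)
    if len(pts)>5: print(c,q["p"],q["box"],cv2.minAreaRect(pts),cv2.minEnclosingCircle(pts))
  for q in arm.trace(c,"hook_rod")[:1]:
    ys,xs=np.nonzero(q["mask"]); print(c,q["box"])
s=D["scene"]["image"][150:270,280:440];t=D["top"]["image"][180:300,100:260]
im=np.hstack([cv2.resize(s,None,fx=2.5,fy=2.5,interpolation=2),cv2.resize(t,None,fx=2.5,fy=2.5,interpolation=2)])
im=cv2.convertScaleAbs(im,alpha=1.6,beta=10)
cv2.imwrite("pics/rings.png",im[:,:,::-1])
E
```

```text
rod_grip [203.8, 113.7] [364.6, 240.2] (array([ 0.4508, -0.2305,  0.0469]), [np.float64(0.007379572236275076), np.float64(0.007379572236275273)])Traceback (most recent call last):
  File "<stdin>", line 8, in <module>
ValueError: min() iterable argument is empty
```

```bash
python3 - <<'E'
from h import *
np.set_printoptions(precision=4,suppress=True)
D={c:cam(c) for c in("scene","top")}
for n in("hook_tip","ring","stop","guard"):
    P={c:arm.mark_of(c,n) for c in D}
    for i in range(len(P["scene"][:2])):
        a=P["scene"][i]["xy"]
        if not P["top"]: continue
        j=min(P["top"],key=lambda q:np.linalg.norm(atz(D["top"],q["xy"],0)[:2]-atz(D["scene"],a,0)[:2]))["xy"]
        print(n,a,j,*tri([ray(D["scene"],a),ray(D["top"],j)]))
for c in D:
  for q in arm.trace(c,"ring")[:3]:
    ys,xs=np.nonzero(q["mask"]); pts=np.array([atz(D[c],(x,y),.012)[:2] for x,y in zip(xs,ys)]).astype(np.float32)
    if len(pts)>5: print(c,q["p"],q["box"],cv2.minAreaRect(pts),cv2.minEnclosingCircle(pts))
  # sleeve: dark pixels near rod grip
  g=D[c]["image"].max(2); x0,y0=(206,114) if c=="scene" else (365,240)
  sub=(g[y0-20:y0+20,x0-25:x0+25]<32).astype(np.uint8)
  n,l,st,ce=cv2.connectedComponentsWithStats(sub); k=1+np.argmax(st[1:,4]); ctr=ce[k]+[x0-25,y0-20]
  ys,xs=np.nonzero(l==k); pts=np.array([atz(D[c],(x+x0-25,y+y0-20),.055)[:2] for x,y in zip(xs,ys)]).astype(np.float32)
  print(c,"sleeve",ctr,st[k],atz(D[c],ctr,.053),cv2.minAreaRect(pts))
s=D["scene"]["image"][150:270,280:440];t=D["top"]["image"][180:300,100:260]
im=np.hstack([cv2.resize(s,None,fx=2.5,fy=2.5,interpolation=2),cv2.resize(t,None,fx=2.5,fy=2.5,interpolation=2)])
im=cv2.convertScaleAbs(im,alpha=1.6,beta=10)
cv2.imwrite("pics/rings.png",im[:,:,::-1])
E
```

```text
hook_tip [277.6, 142.6] [293.3, 263.0] [ 0.387  -0.0368  0.0103] [np.float64(0.0017143999212480433), np.float64(0.0017143999212479355)]
ring [384.1, 223.0] [171.5, 242.4] [0.4483 0.3033 0.0021] [np.float64(0.0031515692435855904), np.float64(0.0031515692435855405)]
ring [349.0, 179.2] [219.4, 271.1] [ 0.366   0.1696 -0.0097] [np.float64(0.002861463373531105), np.float64(0.002861463373531125)]
stop [212.5, 267.3] [227.4, 223.8] [ 0.6032  0.0909 -0.1372] [np.float64(0.12680661522408262), np.float64(0.12680661522408251)]
stop [309.9, 203.4] [227.4, 223.8] [ 0.4992  0.1447 -0.0031] [np.float64(0.00407652996660871), np.float64(0.004076529966608843)]
guard [352.0, 219.8] [195.1, 227.4] [0.4875 0.2406 0.0011] [np.float64(0.0012699308478460235), np.float64(0.0012699308478459693)]
scene 0.58 [370.3, 210.0, 33.4, 23.8] ((0.45512300729751587, 0.30453014373779297), (0.06789564341306686, 0.06128368154168129), 12.085866928100586) ((0.45510444045066833, 0.30340850353240967), 0.034521348774433136)
scene 0.57 [341.8, 167.1, 20.1, 18.3] ((0.38097524642944336, 0.1716046929359436), (0.051815856248140335,
[... 202 characters left out ...]
562019348, 0.07392915338277817), 65.30516815185547) ((0.6933854222297668, -0.13442768156528473), 0.07722287625074387)
scene sleeve [205.6996 113.7039] [ 11  13  29  14 233] [ 0.4571 -0.2269  0.053 ] ((0.45854151248931885, -0.224416583776474), (0.03569343313574791, 0.0840974897146225), 18.95420265197754)
top 0.68 [213.4, 265.0, 13.1, 11.9] ((0.37261947989463806, 0.168579563498497), (0.04169205576181412, 0.04346820339560509), 89.38555908203125) ((0.3725166320800781, 0.16745492815971375), 0.023438964039087296)
top sleeve [367.493  238.1395] [ 13  11  30  16 215] [ 0.4516 -0.231   0.053 ] ((0.4517146944999695, -0.23012909293174744), (0.01888907514512539, 0.07973641902208328), 19.192758560180664)
```

View pics/rings.png

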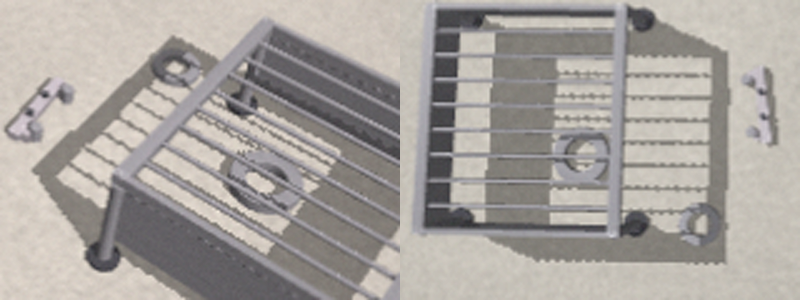

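Candidates: ring under guard at scene (385,223), about 65 mm across by mask, and ring outside at scene (351,178)/top (219,271), about 45 mm. The one under the guard fits 64 mm and the text, and the crop confirms it is the larger one, behind the mouth bar. Next I'll look from above with the wrist camera on the way to the rod.

```bash
cat >> h.py <<'E'
def rel(target,yaw=None):
    from scipy.spatial.transform import Rotation as Ro
    s=arm.sense();w,x,y,z=s["eef_rot"];M=Ro.from_quat([x,y,z,w]).as_matrix()
    d=M.T@(np.array(target)-s["ee_pos"])*100; cy=np.degrees(np.arctan2(M[1,0],M[0,0]))
    print("t",round(s["t"],2),"pos",np.round(s["ee_pos"],4),"yawx",round(cy,2),"shift cm",np.round(d,2),"turn",None if yaw is None else round((cy-yaw+180)%360-180,2),"F",np.round(s["wrist_force"],2),"w",round(float(s["gripper_width"]),3),"gf",s["gripper_force"])
E
python3 - <<'E'
from h import *
d=cam("wrist");print(np.round(d["tool_from_camera"],3),d["fx"])
rel([.45,.12,.36],109)
E
```

```text
[[-0.    -0.966 -0.258  0.066]
 [ 1.    -0.    -0.     0.   ]
 [-0.    -0.258  0.966 -0.126]
 [ 0.     0.     0.     1.   ]] 277.17776497096185
t 2.45 pos [0.1277 0.5092 0.2483] yawx 165.92 shift cm [-40.73 -29.91 -11.17] turn 56.92 F [ 1.04 -0.19  0.19] w 1.002 gf 0.0
```

```bash
python3 -m handwheel '[[0,-3.7,-2.7,-1,0],[0,-3.7,-2.7,-1,0],[0,-3.7,-2.7,-1,0],[0,-3.7,-2.7,-1,0],[0,-3.7,-2.7,-1,0],[0,-3.7,-2.7,-1,0],[0,-3.7,-2.7,-1,0],[0,-3.7,-2.7,-1,0],[0,-3.7,-2.7,-1,0],[0,-3.7,-2.7,-1,0],[0,-3.7,-2.7,-1,0],[0,0,0,0,0],[0,0,0,0,0]]' 120
python3 - <<'E'
from h import *
np.set_printoptions(precision=4,suppress=True)
d=cam("wrist")
for n in("ring","stop","guard","hook_tip","rod_grip"):
    print(n,[(round(float(q["p"]),2),np.round(q["xy"],1),atz(d,q["xy"],.05 if n=="rod_grip" else 0)[:2]) for q in arm.mark_of("wrist",n)[:3]])
for q in arm.trace("wrist","ring")[:2]:
    ys,xs=np.nonzero(q["mask"]); pts=np.array([atz(d,(x,y),.012)[:2] for x,y in zip(xs,ys)]).astype(np.float32)
    if len(pts)>5: print(q["p"],q["box"],cv2.minAreaRect(pts),cv2.minEnclosingCircle(pts))
rel([.4535,-.229,.15],109)
save(d,"w1.png",k=1.5)
E
```

```text
t: 3.75
ee_pos: [0.4507, 0.1212, 0.3582]
eef_rot: [-0.0, 0.124, 0.992, 0.0]
wrist_force: [-0.0, 0.0, 0.3]
gripper_width: 1.003
gripper_force: 0.0
ring [(0.87, array([268.1, 101.4]), array([0.3681, 0.1642])), (0.75, array([358.3, 127.1]), array([0.4465, 0.3031]))]
stop []
guard [(0.92, array([327.1, 158.4]), array([0.4861, 0.2421]))]
hook_tip [(0.94, array([156., 142.]), array([ 0.3854, -0.039 ]))]
rod_grip [(0.76, array([ 47.5, 209.3]), array([ 0.4454, -0.2296]))]
0.91 [256.6, 88.3, 33.2, 29.2] ((0.3701609969139099, 0.1713666021823883), (0.04548993706703186, 0.04320679232478142), 75.70951080322266) ((0.37046587467193604, 0.17083889245986938), 0.0234490018337965)
0.64 [344.8, 108.1, 36.2, 39.6] ((0.44762781262397766, 0.30473068356513977), (0.05602484568953514, 0.06037918105721474), 82.37335968017578) ((0.4469292461872101, 0.3037625849246979), 0.03149092569947243)
t 4.1 pos [0.4497 0.1229 0.3583] yawx 166.02 shift cm [ -8.87 -34.06  20.84] turn 57.02 F [0.2  1.32 0.1 ] w 1.003 gf 0.0
```

View pics/w1.png

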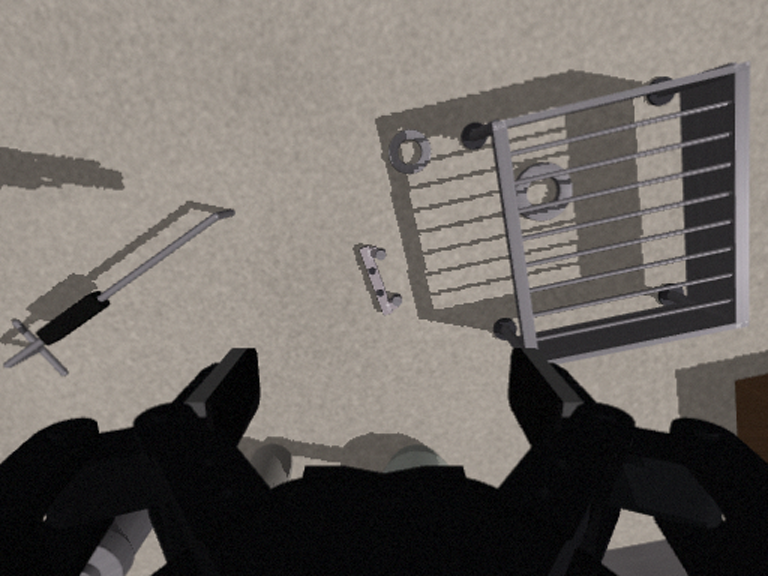

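The picture shows the rod at left (sleeve (50,212), hook (153,142) px), stop at (252,185) with posts at about (253,169) and (265,199), target ring at (360,128) under the bars, small ring at (272,101).

```bash
python3 - <<'E'
from h import *
np.set_printoptions(precision=4,suppress=True)
d=cam("wrist")
import pickle;pickle.dump(d,open("w1.pkl","wb"))
save(d,"w1c.png",crop=(225,150,60,70),k=8)
for n,p in(("postA",(253,169)),("postB",(264.7,199.5))): print(n,atz(d,p,.016))
im=d["image"].max(2); x0,y0=20,185
sub=(im[y0:y0+50,x0:x0+60]<28).astype(np.uint8); n,l,st,ce=cv2.connectedComponentsWithStats(sub)
k=1+np.argmax(st[1:,4]);ys,xs=np.nonzero(l==k);pts=np.array([atz(d,(x+x0,y+y0),.056)[:2] for x,y in zip(xs,ys)]).astype(np.float32)
print(st[k],cv2.minAreaRect(pts))
rel([.4535,-.229,.15],109)
E
```

```text
postA [0.4687 0.1141 0.016 ]
postB [0.5266 0.1208 0.016 ]
[  4   9  48  35 620] ((0.4487684965133667, -0.22563433647155762), (0.020429302006959915, 0.08992456644773483), 19.41320037841797)
t 4.15 pos [0.4498 0.1228 0.3583] yawx 166.01 shift cm [ -8.87 -34.05  20.84] turn 57.01 F [-0.12 -0.03  0.32] w 0.999 gf 0.0
```

View pics/w1c.png

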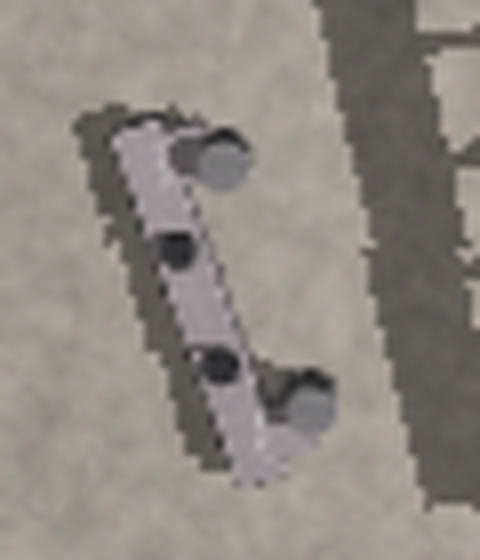

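```bash
python3 -m handwheel '[[0,-1.1,-4.3,1.6,0],[0,-1.1,-4.3,1.6,0],[0,-1.1,-4.3,1.6,0],[0,-1.1,-4.3,1.6,0],[0,-1.1,-4.3,1.6,0],[0,-1.1,-4.3,1.6,0],[0,-1.1,-4.3,1.6,0],[0,-1.1,-4.3,1.6,0],[0,0,0,0,8.1],[0,0,0,0,8.1],[0,0,0,0,8.1],[0,0,0,0,8.1],[0,0,0,0,8.1],[0,0,0,0,8.1],[0,0,0,0,8.1],[0,0,0,0,0],[0,0,0,0,0]]' 120
python3 - <<'E'
from h import *
np.set_printoptions(precision=4,suppress=True)
import pickle;w=pickle.load(open("w1.pkl","rb"))
A=atz(w,(252.4,169.9),.016)[:2];B=atz(w,(263.1,200.4),.016)[:2];v=(B-A)/np.linalg.norm(B-A);n=np.array([-v[1],v[0]])
print("posts",A,B,np.linalg.norm(B-A),"x dir yaw",np.degrees(np.arctan2(n[1],n[0])),"origin",(A+B)/2+.024*n)
d=cam("wrist");pickle.dump(d,open("w2.pkl","wb"))
for n in("hook_tip","rod_grip"):
    for q in arm.mark_of("wrist",n)[:2]: print(n,q["p"],q["xy"],atz(d,q["xy"],.05 if n=="rod_grip" else 0))
im=d["image"].max(2)
for q in arm.mark_of("wrist","rod_grip")[:1]:
    x0,y0=np.int32(q["xy"])-60; x0=max(x0,0);y0=max(y0,0)
    sub=(im[y0:y0+120,x0:x0+120]<28).astype(np.uint8); n,l,st,ce=cv2.connectedComponentsWithStats(sub)
    k=l[int(q["xy"][1])-y0,int(q["xy"][0])-x0];ys,xs=np.nonzero(l==k);pts=np.array([atz(d,(x+x0,y+y0),.058)[:2] for x,y in zip(xs,ys)]).astype(np.float32)
    print(st[k],cv2.minAreaRect(pts),tri([ray(w,(20+4+23.5,185+9+17)),ray(d,(x0+xs.mean(),y0+ys.mean()))]))
save(d,"w2.png",k=1)
rel([.451,-.228,.052],109)
E
```

```text
t: 5.85
ee_pos: [0.452, -0.2327, 0.2304]
eef_rot: [0.0, 0.577, 0.817, -0.0]
wrist_force: [0.0, -0.4, 0.1]
gripper_width: 1.001
gripper_force: 0.0
posts [0.47   0.1127] [0.5276 0.1177] 0.05780075421144681 x dir yaw 94.9080365977805 origin [0.4967 0.1391]
rod_grip 0.94 [253.6, 174.5] [ 0.4481 -0.2308  0.05  ]
[  54   24   18   72 1205] ((0.4496096968650818, -0.22877325117588043), (0.01865423284471035, 0.07949123531579971), 19.002531051635742) (array([ 0.4491, -0.2281,  0.0515]), [np.float64(0.00034229034969006584), np.float64(0.0003422903496899391)])
t 6.05 pos [ 0.4519 -0.2329  0.2303] yawx 109.34 shift cm [ 0.5   0.08 17.83] turn 0.34 F [-0.02  0.02  0.34] w 1.001 gf 0.0
```

View pics/w2.png

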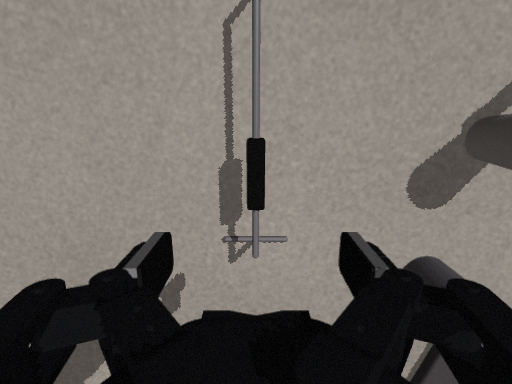

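The rod is aligned with the tool, sleeve at (256,174). Its measured height of 51 mm fits. Now descend and grip.

```bash
python3 -m handwheel '[[0,0.5,-0.1,3,0.3],[0,0,0,4,0],[0,0,0,4,0],[0,0,0,3,0],[0,0,0,2.5,0],[0,0,0,1.7,0],[0,0,0,0,0],[1,0,0,0,0],[1,0,0,0,0],[1,0,0,0,0],[1,0,0,0,0],[1,0,0,0,0],[1,0,0,0,0],[1,0,0,0,0],[1,0,0,0,0]]' 120
python3 -c "
from h import *
rel([.4493,-.2285,.048],109)"
```

```text
t: 7.55
ee_pos: [0.4497, -0.2289, 0.0492]
eef_rot: [0.001, 0.581, 0.814, 0.0]
wrist_force: [-1.2, 0.6, 6.8]
gripper_width: 0.208
gripper_force: 117.0
t 7.55 pos [ 0.4497 -0.2289  0.0492] yawx 108.92 shift cm [ 0.05 -0.03  0.12] turn -0.08 F [-1.21  0.57  6.84] w 0.208 gf 117.03010082244873
```

```bash
python3 -m handwheel '[[1,0,0,-0.8,0],[1,0,0,-1.0,0],[1,0,0,-0.8,0],[1,0,0,0,4.7],[1,0,0,0,4.7],[1,0,0,0,4.7],[1,0,0,0,0],[1,0,0,0,0]]' 120
python3 - <<'E'
from h import *
np.set_printoptions(precision=4,suppress=True)
rel([.466,-.05,.075],94.9)
for c in("top","scene"):
    d=cam(c)
    for n in("hook_tip","rod_grip","ring"):
        for q in arm.mark_of(c,n)[:2]: print(c,n,q["p"],q["xy"],atz(d,q["xy"],{"hook_tip":.025,"rod_grip":.077,"ring":0}[n]))
E
```

```text
t: 8.35
ee_pos: [0.4494, -0.2287, 0.0747]
eef_rot: [0.0, 0.676, 0.737, -0.0]
wrist_force: [0.3, 1.1, -2.9]
gripper_width: 0.213
gripper_force: 117.5
t 8.35 pos [ 0.4494 -0.2287  0.0747] yawx 94.95 shift cm [17.66  3.2  -0.03] turn 0.05 F [ 0.3   1.15 -2.86] w 0.213 gf 117.50356793403625
top hook_tip 0.77 [291.2, 246.7] [ 0.4312 -0.0298  0.025 ]
top rod_grip 0.67 [367.9, 239.7] [ 0.4481 -0.2253  0.077 ]
top ring 0.67 [170.9, 243.6] [0.4434 0.3085 0.    ]
top ring 0.51 [219.9, 270.4] [0.3675 0.1693 0.    ]
scene hook_tip 0.72 [268.2, 144.5] [ 0.4244 -0.0412  0.025 ]
scene hook_tip 0.51 [208.7, 105.6] [ 0.3958 -0.2786  0.025 ]
scene rod_grip 0.75 [206.0, 106.4] [ 0.4566 -0.2236  0.077 ]
scene ring 0.92 [382.1, 224.6] [0.4556 0.2991 0.    ]
scene ring 0.61 [346.6, 177.3] [0.3758 0.1634 0.    ]
```

```bash
python3 -m handwheel '[[1,2,0.3,0,0],[1,3.3,0.45,0,0],[1,3.3,0.45,0,0],[1,3.3,0.45,0,0],[1,3.3,0.45,0,0],[1,3.3,0.45,0,0],[1,3.3,0.45,0,0],[1,3,0.45,0,0],[1,3,0.4,0,0],[1,2.5,0.4,0,0],[1,1.5,0.3,0,0],[1,1,0.1,0,0],[1,0,0,0,0],[1,0,0,0,0]]' 120
python3 - <<'E'
from h import *
np.set_printoptions(precision=4,suppress=True)
rel([.4661,.1047,.0747],94.9)
D={}
for c in("top","scene"):
    d=D[c]=cam(c)
    for n in("hook_tip","ring"):
        for q in arm.mark_of(c,n)[:2]: print(c,n,q["p"],q["xy"],atz(d,q["xy"],{"hook_tip":.025,"ring":0}[n]))
s=D["scene"]["image"][150:270,300:440];t=D["top"]["image"][200:280,120:260]
im=np.hstack([cv2.resize(s,(400,343),interpolation=2),cv2.resize(t,(400,343) if 0 else (400,229),interpolation=2)[:,:] if 0 else cv2.resize(D["top"]["image"][180:300,120:260],(400,343),interpolation=2)])
im=cv2.convertScaleAbs(im,alpha=1.6,beta=10);cv2.imwrite("pics/in.png",im[:,:,::-1])
E
```

```text
t: 10.15
ee_pos: [0.4679, 0.1017, 0.0742]
eef_rot: [0.0, 0.677, 0.736, -0.0]
wrist_force: [0.0, -1.3, -1.6]
gripper_width: 0.212
gripper_force: 117.5
t 10.15 pos [0.4679 0.1017 0.0742] yawx 94.83 shift cm [ 0.31 -0.15 -0.05] turn -0.07 F [ 0.03 -1.27 -1.62] w 0.212 gf 117.5160813331604
top ring 0.45 [172.3, 242.2] [0.4473 0.3045 0.    ]
scene hook_tip 0.82 [386.4, 215.4] [0.4491 0.2995 0.025 ]
scene ring 0.56 [350.3, 177.6] [0.3709 0.1708 0.    ]
scene ring 0.54 [382.4, 223.4] [0.4521 0.298  0.    ]
```

View pics/in.png

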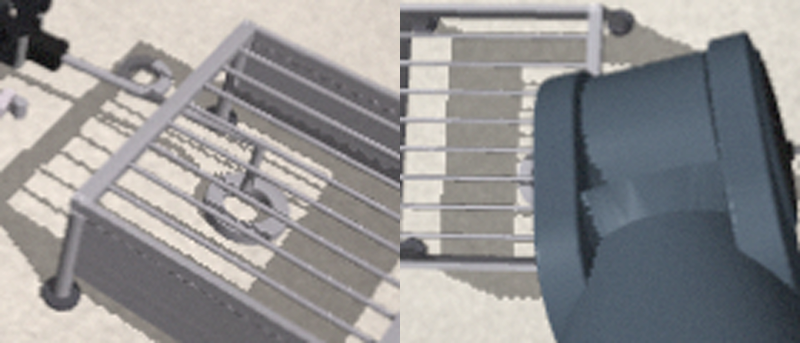

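Scene crop: the pin hangs under the roof above the ring's bore, tip at px (386.5,216.5), ring centre at about (384,222). The top view is hidden by the arm. I'll check the drop point against the bore.

```bash
python3 - <<'E'
from h import *
np.set_printoptions(precision=4,suppress=True)
d=cam("scene")
print("tip pred",proj(d,(.4511,.301,.0235)),"at 12mm",proj(d,(.4511,.301,.012)),"at 0",proj(d,(.4511,.301,0)))
for c in((.449,.304),(.452,.304),(.455,.304),(.452,.301)):
    print(c,proj(d,(*c,.012)),proj(d,(c[0],c[1],0.0)))
for q in arm.trace("scene","ring")[:2]: 
    m=q["mask"];ys,xs=np.nonzero(m);print(q["box"],q["p"])
    if q["box"][0]>360:
        h=cv2.fitEllipse(cv2.convexHull(np.stack([xs,ys],1).astype(np.float32)));print(h)
# expected outline for centre c
th=np.linspace(0,6.28,60)
for c in((.449,.304),(.453,.304)):
    P=np.array([proj(d,(c[0]+.032*np.cos(t),c[1]+.032*np.sin(t),z)) for t in th for z in(0,.012)]);print(c,P.min(0),P.max(0))
E
```

```text
tip pred [386.4537 216.7684] at 12mm [385.161  220.2443] at 0 [383.8371 223.8004]
(0.449, 0.304) [386.861  220.3477] [385.5203 223.903 ]
(0.452, 0.304) [386.232  221.1733] [384.8947 224.7272]
(0.455, 0.304) [385.6005 222.0022] [384.2665 225.5546]
(0.452, 0.301) [384.9715 220.4916] [383.6487 224.0473]
[344.7, 170.2, 15.6, 10.1] 0.7
[370.4, 211.6, 30.8, 21.9] 0.68
((386.4329528808594, 222.7290496826172), (23.9803524017334, 28.496370315551758), 107.79719543457031)
(0.449, 0.304) [370.7013 209.2355] [401.9353 235.5563]
(0.453, 0.304) [369.8301 210.281 ] [401.1331 236.7154]
```

```bash
python3 -m handwheel '[[1,0.1,0,0.4,0],[1,0,0,0.4,0],[1,0,0,0.4,0],[1,0,0,0.3,0],[1,0,0,0,0]]' 120; python3 -m handwheel '[[1,0,0,0.3,0],[1,0,0,0.2,0],[1,0,0,0.15,0],[1,0,0,0,0],[1,0,0,0,0]]' 120
python3 - <<'E'
from h import *
rel([.4661,.1047,.0522],94.9)
d=cam("scene"); p=arm.sense()["ee_pos"]
for q in arm.mark_of("scene","hook_tip")[:1]: print(q)
save(d,"drop.png",crop=(330,160,100,100),k=5)
E
```

```text
t: 11.05
ee_pos: [0.4676, 0.1031, 0.0587]
eef_rot: [-0.0, 0.677, 0.736, -0.0]
wrist_force: [-0.2, -0.4, -3.0]
gripper_width: 0.215
gripper_force: 117.5
t: 11.55
ee_pos: [0.468, 0.1031, 0.0528]
eef_rot: [0.0, 0.677, 0.736, -0.0]
wrist_force: [0.1, -0.0, -2.8]
gripper_width: 0.213
gripper_force: 117.5
t 11.55 pos [0.468  0.1031 0.0528] yawx 94.81 shift cm [ 0.18 -0.18  0.06] turn -0.09 F [ 0.12 -0.   -2.8 ] w 0.213 gf 117.5163209438324
{'xy': [382.0, 220.6], 'p': 0.71}
```

View pics/drop.png

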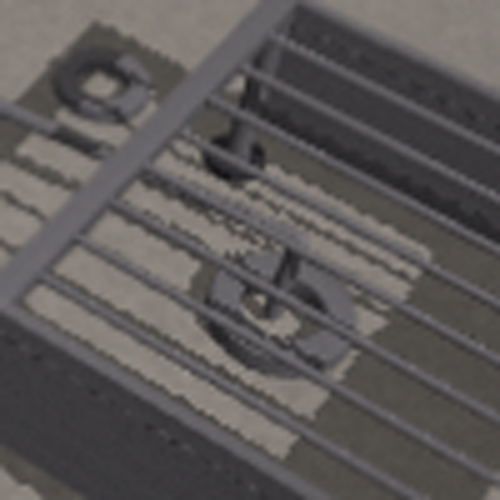

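The pin is in the bore (px about (383,221)) with no contact force. Start pulling out: diagonal first, then straight along the stop's axis.

```bash
python3 -m handwheel '[[1,-0.4,0.1,0,0],[1,-0.5,0.15,0,0],[1,-0.7,0.25,0,0],[1,-0.8,0.3,0,0],[1,-0.8,0.3,0,0],[1,-0.8,0.3,0,0],[1,-0.8,0.3,0,0],[1,-0.8,0.3,0,0],[1,-0.8,0.3,0,0],[1,-0.8,0.3,0,0],[1,-0.8,0.3,0,0],[1,-0.6,0.2,0,0],[1,-0.4,0.1,0,0],[1,0,0,0,0]]' 120; python3 - <<'E'
from h import *
rel([.515,-.0741,.0522],94.9)
for c in("scene","top"):
  d=cam(c)
  for q in arm.mark_of(c,"ring")[:3]: print(c,q["p"],q["xy"],atz(d,q["xy"],0))
E
```

```text
t: 13.05
ee_pos: [0.5077, 0.0155, 0.0528]
eef_rot: [0.0, 0.677, 0.736, -0.0]
wrist_force: [-0.6, -0.4, -3.4]
gripper_width: 0.213
gripper_force: 117.5
t 13.05 pos [0.5077 0.0155 0.0528] yawx 94.77 shift cm [-8.99 -0.02  0.07] turn -0.13 F [-0.61 -0.41 -3.42] w 0.213 gf 117.45671153068542
scene 0.68 [343.1, 216.8] [0.49069699 0.22174144 0.        ]
scene 0.67 [348.7, 177.6] [0.37342338 0.16782876 0.        ]
top 0.77 [199.7, 229.2] [0.48284756 0.22658792 0.        ]
top 0.48 [222.1, 270.2] [0.36793839 0.16310101 0.        ]
```

```bash
python3 -m handwheel '[[1,-0.4,0,0,0],[1,-0.7,0,0,0],[1,-0.8,0,0,0],[1,-0.8,0,0,0],[1,-0.8,0,0,0],[1,-0.8,0,0,0],[1,-0.8,0,0,0],[1,-0.7,0,0,0],[1,-0.6,0,0,0],[1,-0.5,0,0,0],[1,-0.4,0,0,0],[1,-0.2,0,0,0],[1,0,0,0,0]]' 120; python3 - <<'E'
from h import *
rel([.515,-.0741,.0522],94.9)
for c in("scene","top"):
  d=cam(c)
  for q in arm.mark_of(c,"ring")[:3]: print(c,q["p"],q["xy"],atz(d,q["xy"],0))
  save(d,"near_%s.png"%c)
E
```

```text
t: 14.55
ee_pos: [0.5138, -0.0589, 0.0528]
eef_rot: [0.0, 0.677, 0.736, -0.0]
wrist_force: [-0.1, 0.0, -1.9]
gripper_width: 0.209
gripper_force: 117.5
t 14.55 pos [ 0.5138 -0.0589  0.0528] yawx 94.8 shift cm [-1.52 -0.01  0.07] turn -0.1 F [-0.05  0.01 -1.86] w 0.209 gf 117.51977920532227
scene 0.68 [314.0, 206.4] [0.50602641 0.15506306 0.        ]
scene 0.55 [350.7, 181.3] [0.38156755 0.1780699  0.        ]
top 0.58 [219.4, 272.8] [0.36088468 0.17069078 0.        ]
top 0.55 [227.1, 226.0] [0.49071369 0.14859012 0.        ]
```

```bash
python3 -m handwheel '[[1,-0.15,0,0,0],[1,-0.15,0,0,0],[1,-0.15,0,0,0],[1,-0.15,0,0,0],[1,-0.15,0,0,0],[1,-0.15,0,0,0],[1,-0.1,0,0,0]]' 120; python3 -m handwheel '[[1,-0.05,0,0,0],[1,-0.05,0,0,0]]' 120;python3 -m handwheel '[[1,-0.05,0,0,0],[1,-0.05,0,0,0]]' 120
```

```text
t: 15.45
ee_pos: [0.5146, -0.0688, 0.0528]
eef_rot: [0.0, 0.677, 0.736, -0.0]
wrist_force: [-1.1, 1.1, -3.4]
gripper_width: 0.217
gripper_force: 117.5
t: 15.65
ee_pos: [0.5147, -0.0696, 0.0528]
eef_rot: [-0.0, 0.677, 0.736, -0.0]
wrist_force: [-1.1, 0.9, -2.7]
gripper_width: 0.213
gripper_force: 117.5
t: 15.85
ee_pos: [0.5147, -0.0706, 0.0528]
eef_rot: [0.0, 0.677, 0.736, -0.0]
wrist_force: [0.1, 0.6, -2.7]
gripper_width: 0.208
gripper_force: 117.5
```

```bash
for i in 1; do python3 -m handwheel '[[1,-0.05,0,0,0],[1,0,0,0,0]]' 120|grep -E "ee_pos|wrist"; python3 -m handwheel '[[1,-0.05,0,0,0],[1,0,0,0,0]]' 120|grep -E "ee_pos|wrist";python3 -m handwheel '[[1,-0.05,0,0,0],[1,0,0,0,0]]' 120|grep -E "ee_pos|wrist"; done
```

```text
ee_pos: [0.5148, -0.0711, 0.0528]
wrist_force: [0.4, 1.0, -2.9]
ee_pos: [0.5148, -0.0715, 0.0528]
wrist_force: [0.6, 1.8, -2.5]
ee_pos: [0.5149, -0.072, 0.0528]
wrist_force: [0.3, 1.7, -2.2]
```

```bash
python3 -m handwheel '[[1,-0.05,0,0,0],[1,0,0,0,0]]' 120|grep -E "ee_pos|wrist"; python3 -m handwheel '[[1,-0.05,0,0,0],[1,0,0,0,0]]' 120|grep -E "ee_pos|wrist";python3 -m handwheel '[[1,-0.05,0,0,0],[1,0,0,0,0]]' 120|grep -E "ee_pos|wrist"
```

```text
ee_pos: [0.515, -0.0726, 0.0528]
wrist_force: [1.0, 1.7, -3.0]
ee_pos: [0.515, -0.0731, 0.0528]
wrist_force: [-0.6, 1.3, -2.7]
ee_pos: [0.5151, -0.0736, 0.0528]
wrist_force: [0.3, 2.0, -3.3]
```

```bash
python3 -m handwheel '[[1,-0.05,0,0,0],[1,0,0,0,0]]' 120|grep -E "ee_pos|wrist"; python3 -m handwheel '[[1,-0.05,0,0,0],[1,0,0,0,0]]' 120|grep -E "ee_pos|wrist";python3 -m handwheel '[[1,-0.05,0,0,0],[1,0,0,0,0]]' 120|grep -E "ee_pos|wrist"
```

```text
ee_pos: [0.5151, -0.0741, 0.0529]
wrist_force: [0.4, 1.1, -3.0]
ee_pos: [0.5151, -0.0746, 0.0528]
wrist_force: [0.4, 2.2, -2.2]
ee_pos: [0.5151, -0.0748, 0.0528]
wrist_force: [1.2, 4.2, -4.1]
```

```bash
python3 -m handwheel '[[1,-0.04,0,0,0],[1,0,0,0,0]]' 120|grep -E "ee_pos|wrist"; python3 - <<'E'
from h import *
F=[]
for i in range(5): d=cam("scene");F.append(arm.sense()["wrist_force"])
print(np.round(F,1),np.mean(F,0))
save(d,"touch.png",crop=(270,160,110,80),k=6)
t=cam("top")
E
```

```text
ee_pos: [0.515, -0.0749, 0.0527]
wrist_force: [0.8, 7.5, -3.6]
[[ 0.3  5.5 -4.4]
 [ 0.9  7.  -4.7]
 [ 1.1  6.5 -3.8]
 [-0.1  6.6 -3.6]
 [ 1.1  5.  -3.8]] [ 0.67695729  6.11356011 -4.08487306]
```

View pics/touch.png

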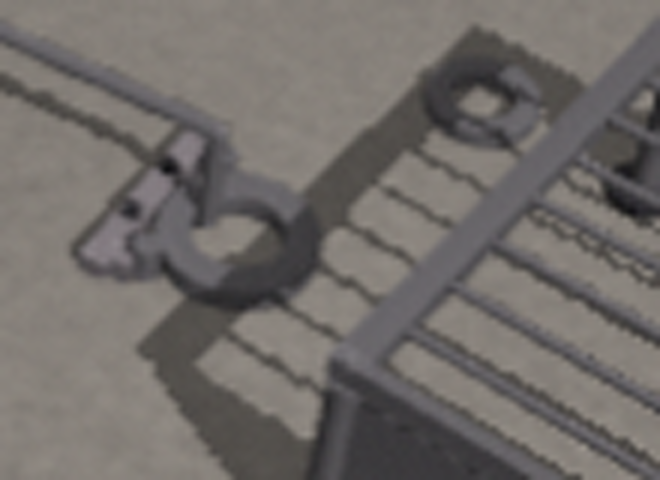

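The ring lies at the stop with the pin at its stop side. Check the lateral fit numerically while adding the last bit of pull.

```bash
python3 -m handwheel '[[1,-0.03,0,0,0],[1,-0.02,0,0,0],[1,0,0,0,0]]' 120|grep -E "ee_pos|wrist"; python3 - <<'E'
from h import *
F=[]
for i in range(4): d=cam("scene");F.append(arm.sense()["wrist_force"])
print(np.round(F,1),np.mean(F,0))
for q in arm.trace("scene","ring")[:2]: print(q["box"],q["p"])
th=np.linspace(0,6.28,60)
for c in((.4967,.1391),(.4917,.1391),(.5017,.1391),(.4967,.1441)):
    P=np.array([proj(d,(c[0]+.032*np.cos(t),c[1]+.032*np.sin(t),z)) for t in th for z in(0,.012)]);print(c,P.min(0),P.max(0))
E
```

```text
ee_pos: [0.515, -0.0751, 0.0526]
wrist_force: [0.9, 8.2, -4.8]
[[ 0.6  8.6 -4.3]
 [ 0.6  7.3 -4.9]
 [ 1.2  8.3 -3.8]
 [ 0.8  8.9 -3.7]] [ 0.82276971  8.26551166 -4.17371653]
[338.2, 169.3, 23.7, 16.5] 0.69
[292.7, 187.8, 30.0, 22.7] 0.6
(0.4967, 0.1391) [296.39250514 187.07137976] [325.19305853 211.27210797]
(0.4917, 0.1391) [297.65671195 185.89802422] [326.38378583 209.97606573]
(0.5017, 0.1391) [295.12052838 188.251831  ] [323.99480041 212.57620816]
(0.4967, 0.1441) [298.18341399 188.05536853] [327.07360599 212.35383649]
```

```bash
python3 -m handwheel '[[1,-0.015,0,0,0],[1,0,0,0,0],[1,0,0,0,0],[1,0,0,0,0]]' 120|grep -E "ee_pos|wrist"; python3 - <<'E'
from h import *
F=[]
for i in range(6): d=cam("scene");F.append(arm.sense()["wrist_force"])
print(np.round(F,1),np.mean(F,0),arm.sense()["t"])
E
python3 -m handwheel '[[1,0,0,0,0],[1,0,0,0,0],[1,0,0,0,0],[1,0,0,0,0],[1,0,0,0,0],[1,0,0,0,0],[1,0,0,0,0],[1,0,0,0,0],[1,0,0,0,0],[1,0,0,0,0]]' 120|grep -E "ee_pos|wrist"; python3 - <<'E'
from h import *
F=[]
for i in range(4): d=cam("scene");F.append(arm.sense()["wrist_force"])
print(np.mean(F,0),arm.sense()["t"])
E
```

```text
ee_pos: [0.5149, -0.0751, 0.0526]
wrist_force: [0.3, 8.7, -4.4]
[[ 0.8  8.5 -5.2]
 [ 0.3  8.7 -3.9]
 [ 0.7  9.2 -4.9]
 [-0.   9.1 -4.1]
 [ 0.   9.1 -4.6]
 [ 0.5  8.4 -5.1]] [ 0.35849652  8.82753802 -4.62055893] 19.4
ee_pos: [0.5149, -0.0751, 0.0525]
wrist_force: [-0.2, 8.5, -4.6]
[ 0.83812678  8.52541751 -4.52865946] 20.6
```

```bash
python3 -m handwheel '[[1,0,0,0.03,0],[1,0,0,0.03,0],[1,0,0,0,0],[1,0,0,0,0]]' 120|grep -E "ee_pos|wrist"; python3 - <<'E'
from h import *
F=[]
for i in range(5): d=cam("scene");F.append(arm.sense()["wrist_force"])
print(np.mean(F,0),arm.sense()["t"])
E
```

```text
ee_pos: [0.515, -0.0752, 0.0521]
wrist_force: [1.0, 7.6, -3.5]
[ 0.59128841  8.21438304 -3.85674284] 21.25
```

```bash
python3 -m handwheel '[[1,-0.015,0,0.03,0],[1,0,0,0.02,0],[1,0,0,0,0],[1,0,0,0,0]]' 120|grep -E "ee_pos|wrist"; python3 - <<'E'
from h import *
F=[]
for i in range(5): d=cam("scene");F.append(arm.sense()["wrist_force"])
print(np.mean(F,0),arm.sense()["t"])
E
```

```text
ee_pos: [0.515, -0.0753, 0.0516]
wrist_force: [0.8, 8.5, -3.3]
[ 0.41546189  7.96799104 -2.75947557] 21.9
```

```bash
python3 -m handwheel '[[1,-0.02,0,0,0],[1,0,0,0,0],[1,0,0,0,0]]' 120|grep -E "ee_pos|wrist"; python3 - <<'E'
from h import *
F=[]
for i in range(4): d=cam("scene");F.append(arm.sense()["wrist_force"])
print(np.mean(F,0),arm.sense()["t"])
E
python3 -m handwheel '[[1,0,0,0,0],[1,0,0,0,0],[1,0,0,0,0],[1,0,0,0,0],[1,0,0,0,0],[1,0,0,0,0],[1,0,0,0,0],[1,0,0,0,0],[1,0,0,0,0],[1,0,0,0,0],[1,0,0,0,0],[1,0,0,0,0]]' 120|grep -E "ee_pos|wrist"; python3 - <<'E'
from h import *
F=[]
for i in range(4): d=cam("scene");F.append(arm.sense()["wrist_force"])
print(np.mean(F,0),arm.sense()["t"])
E
```

```text
ee_pos: [0.515, -0.0753, 0.0515]
wrist_force: [0.5, 8.5, -3.8]
[ 0.63156458  8.97065367 -3.30280552] 22.4
ee_pos: [0.515, -0.0753, 0.0516]
wrist_force: [0.3, 9.3, -2.9]
[ 0.58615569  8.75172068 -3.25967107] 23.8
```

```bash
python3 -m handwheel '[[1,0.05,0,0,0],[1,0.1,0,0,0],[1,0.2,0,0,0],[1,0.3,0,0,0],[1,0.3,0,0,0],[1,0.2,0,0,0],[1,0,0,0,0],[1,0,0,0,0]]' 120|grep -E "ee_pos|wrist"; python3 - <<'E'
from h import *
F=[]
for i in range(3): d=cam("scene");F.append(arm.sense()["wrist_force"])
print(np.mean(F,0),arm.sense()["t"]); rel([.515,-.0753,.0515],94.9)
E
```

```text
ee_pos: [0.5143, -0.065, 0.0517]
wrist_force: [-0.4, 0.8, -2.1]
[ 0.31335861  0.16359197 -2.37951422] 24.75
t 24.75 pos [ 0.5143 -0.0651  0.0517] yawx 94.81 shift cm [-1.02 -0.02  0.02] turn -0.09 F [ 0.04  1.04 -1.67] w 0.21 gf 117.57251858711243
```

```bash
python3 -m handwheel '[[1,0,0,-0.3,0],[1,0,0,-0.5,0],[1,0,0,-0.5,0],[1,0,0,-0.5,0],[1,0,0,-1,0],[1,0,0,-1.2,0],[1,0,0,-0.5,0],[1,0,0,0,0]]' 120|grep -E "ee_pos|wrist"; python3 - <<'E'
from h import *
d=cam("scene")
for q in arm.trace("scene","ring")[:2]: print(q["box"],q["p"])
rel([.46,-.25,.097],94.9)
E
```

```text
ee_pos: [0.515, -0.0651, 0.098]
wrist_force: [0.5, 0.2, -3.4]
[341.9, 167.0, 18.5, 16.2] 0.62
[296.0, 190.7, 29.4, 16.0] 0.58
t 25.65 pos [ 0.5143 -0.065   0.0968] yawx 94.82 shift cm [-17.98  -6.96  -0.02] turn -0.08 F [ 0.44  0.77 -1.63] w 0.212 gf 117.58915185928345
```

```bash
python3 -m handwheel '[[1,-1.5,-0.5,0,0],[1,-3,-1.2,0,0],[1,-3,-1.2,0,0],[1,-3,-1.2,0,0],[1,-3,-1.2,0,0],[1,-3,-1.2,0,0],[1,-1.5,-0.5,0,0],[1,0,0,1,0],[1,0,0,1.5,0],[1,0,0,1,0],[1,0,0,0.6,0],[1,0,0,0.2,0],[1,0,0,0,0],[1,0,0,0,0]]' 120|grep -E "ee_pos|wrist"; python3 -m handwheel '[[1,0,0,0.08,0],[1,0,0,0,0]]' 120|grep -E "ee_pos|wrist";python3 -m handwheel '[[1,0,0,0.08,0],[1,0,0,0,0]]' 120|grep -E "ee_pos|wrist"
python3 - <<'E'
from h import *
d=cam("top"); rel([.46,-.25,.0492],94.9)
for n in("ring","hook_tip"):
    for q in arm.mark_of("top",n)[:2]: print(n,q["p"],q["xy"],atz(d,q["xy"],0))
save(d,"t2.png",crop=(180,170,110,80),k=5)
E
```

```text
ee_pos: [0.46, -0.2502, 0.0541]
wrist_force: [-0.2, -0.3, -3.3]
ee_pos: [0.4598, -0.2503, 0.0532]
wrist_force: [0.5, -0.2, -2.3]
ee_pos: [0.4596, -0.2503, 0.0522]
wrist_force: [-0.2, -1.0, -2.6]
t 27.5 pos [ 0.4596 -0.2502  0.0522] yawx 94.81 shift cm [0.02 0.04 0.3 ] turn -0.09 F [ 0.37  0.2  -3.42] w 0.217 gf 117.65863180160522
ring 0.68 [216.5, 270.6] [0.36701618 0.17881654 0.        ]
ring 0.57 [231.5, 224.3] [0.49531527 0.1360728  0.        ]
hook_tip 0.62 [299.1, 240.1] [ 0.44810676 -0.05377888  0.        ]
```

View pics/t2.png

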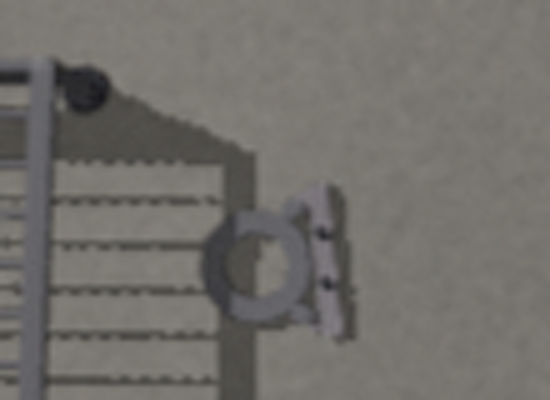

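The ring lies snug between both posts, centre at top px (231,223). Now lower the rod until it touches.

```bash
python3 -m handwheel '[[1,0,0,0.08,0],[1,0,0,0,0]]' 120|grep -E "ee_pos|wrist"; python3 -m handwheel '[[1,0,0,0.08,0],[1,0,0,0,0]]' 120|grep -E "ee_pos|wrist";python3 -m handwheel '[[1,0,0,0.06,0],[1,0,0,0,0]]' 120|grep -E "ee_pos|wrist";python3 -m handwheel '[[1,0,0,0.06,0],[1,0,0,0,0]]' 120|grep -E "ee_pos|wrist"
```

```text
ee_pos: [0.4596, -0.2502, 0.0512]
wrist_force: [0.1, 0.3, -2.9]
ee_pos: [0.4596, -0.2502, 0.0504]
wrist_force: [0.4, 1.0, -2.4]
ee_pos: [0.4596, -0.2502, 0.0499]
wrist_force: [-0.2, -0.3, -2.8]
ee_pos: [0.4597, -0.2503, 0.0494]
wrist_force: [0.7, 0.8, -2.0]
```

```bash
python3 -m handwheel '[[1,0,0,0.05,0],[1,0,0,0,0]]' 120|grep -E "ee_pos|wrist"; python3 -m handwheel '[[1,0,0,0.05,0],[1,0,0,0,0]]' 120|grep -E "ee_pos|wrist";python3 -m handwheel '[[1,0,0,0.05,0],[1,0,0,0,0]]' 120|grep -E "ee_pos|wrist"
```

```text
ee_pos: [0.4598, -0.2503, 0.0493]
wrist_force: [-0.4, 1.0, 3.9]
ee_pos: [0.4598, -0.2502, 0.0491]
wrist_force: [-1.2, 2.1, 9.6]
ee_pos: [0.4599, -0.2503, 0.0491]
wrist_force: [-3.8, 3.0, 14.9]
```

```bash
python3 -m handwheel '[[1,0,0,-0.05,0],[1,0,0,-0.05,0],[1,0,0,0,0]]' 40|grep -E "ee_pos|wrist"; python3 -m handwheel '[[0.7,0,0,0,0],[0.6,0,0,0,0],[0.5,0,0,0,0],[0.3,0,0,0,0],[0.1,0,0,0,0],[0,0,0,0,0],[0,0,0,0,0],[0,0,0,0,0]]' 20; python3 -m handwheel '[[0,0,0,-0.5,0],[0,0,0,-1,0],[0,0,0,-2,0],[0,0,0,-3,0],[0,0,0,-4,0],[0,0,0,-4,0],[0,0,0,-4,0],[0,0,0,0,0]]' 20
python3 - <<'E'
from h import *
w=cam("wrist"); d=cam("scene")
for n in("ring","hook_tip","rod_grip"):
    for q in arm.mark_of("scene",n)[:2]: print(n,q["p"],q["xy"],atz(d,q["xy"],.05 if n=="rod_grip" else 0))
save(d,"fin.png",crop=(130,60,280,200),k=2.8)
E
```

```text
ee_pos: [0.4598, -0.2502, 0.0492]
wrist_force: [-2.0, 1.2, 7.3]
t: 30.1
ee_pos: [0.4596, -0.2502, 0.0488]
eef_rot: [0.0, 0.677, 0.736, -0.0]
wrist_force: [0.8, -0.1, -0.7]
gripper_width: 1.0
gripper_force: 0.0
t: 30.9
ee_pos: [0.4616, -0.2513, 0.2402]
eef_rot: [0.005, 0.677, 0.736, 0.001]
wrist_force: [1.1, -0.4, -0.0]
gripper_width: 0.998
gripper_force: 0.0
ring 0.74 [351.6, 175.4] [0.3620496  0.16936356 0.        ]
hook_tip 0.55 [259.2, 153.3] [ 0.44263513 -0.05537226  0.        ]
rod_grip 0.59 [198.4, 110.5] [ 0.45603269 -0.25568068  0.05      ]
```

View pics/fin.png

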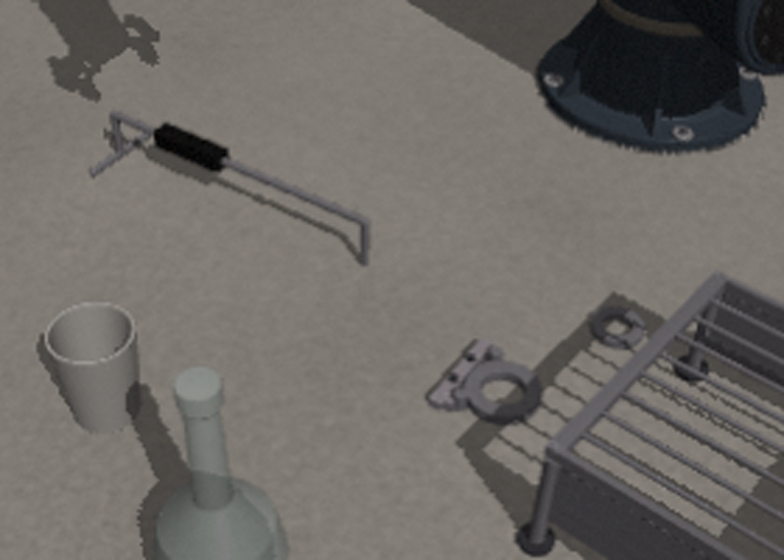

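The rod stands upright with its hook clear of everything, the ring sits snug on the stop at scene px (308,199), and nothing else has moved. Handing in.

```bash
python3 -c "
from station import arm
print(arm.hand_in())"
```

```text
the job is handed in; nothing more can be done
None
```

The job is handed in: the ring sits snug against both stop posts after a steady pull of about 9 N held for over a second, every reading staying under 13 N, and the rod stands on the open bench with its hook about 19 cm from the ring.

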